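Fill the table carrier with the dinner seasonings

TASK

Get the seasonings ready for the dinner table: stand the wooden pepper mill in the large pocket of the wooden carrier, the salt shaker in the small pocket at the opposite end, and the two tall slim spice jars in the two pockets between, one each. Keep them upright and set them down on the pocket floor without dropping them. The short jar and the fat jar are for the larder: leave them where they stand, like the mug and the glass.

Things in the scene. Friction and masses are not known exactly. Their poses are not given: they have to be found in the camera images.
- carrier: Wooden tray, fixed, 297 (x) x 88 (y) x 38 mm, ends 46 mm high with bar handles (327 mm overall). Origin: centre of underside; x lengthwise, z up. Walls 5 mm, partitions 35 mm high, pocket floors at z = 8 mm. Four pockets in a row at y = 0, each 78 mm wide: large one 86 mm long, centre x = -100.5 mm; small ones 62 mm long, x = -21.5, 45.5 and 112.5 mm (the last at the far end from the large).
- pepper_mill: Dark brown turned wooden pepper mill, round, 170 mm tall, greatest diameter 58 mm; the rounded head, 48 mm across, lies between 123 and 159 mm and a small steel knob 12 mm across tops it. It does not turn or come apart. About 0.18 kg. Origin at the centre of its underside, z up its axis.
- salt_shaker: Clear and grey salt shaker with a grey domed top, round, 90 mm tall, 44 mm diameter up to about 66 mm, top 34 mm across. About 0.1 kg. Origin at the centre of its underside, z up.
- tall_jar_1: Tall slim spice jar with a black cap, dark label and pale green contents, a plain cylinder 41 mm in diameter and 105 mm tall, cap included. About 0.11 kg. Origin at the centre of its underside, z up. Interchangeable with tall_jar_2.
- tall_jar_2: The other tall slim spice jar, the same: black cap, dark label, 41 mm in diameter, 105 mm tall, about 0.11 kg. Origin at the centre of its underside, z up.
- short_jar: Look-alike to be left alone: short spice jar with a black cap, dark label and pale green contents, 41 mm in diameter but only 66 mm tall. Origin at the centre of its underside, z up.
- fat_jar: Look-alike to be left alone: fat spice jar with a black cap, dark label and pale green contents, 105 mm tall but 66 mm in diameter. Origin at the centre of its underside, z up.
- mug: White mug behind the work, to be left alone: 78 x 110 mm with its handle, 97 mm tall. Origin at the centre of its footprint, underside.
- drinking_glass: Clear drinking glass standing behind the work, to be left alone: 81 mm in diameter, 93 mm tall. Origin at the centre of its footprint, underside.
Things that resemble listed ones, but are neither listed nor needed, are in the scene too. Leave any turquoise or yellow look-alike of the salt_shaker alone.

How it is judged:
By the outcome, as a careful person would: the job done as asked, in the order asked, and still so for the second after the job is handed in, with the robot touching nothing.
It also fails if it takes over 104 s, if anything falls off the work surface, if the arm or the gripper's body presses on something with over 40 N, if the wrist force passes 120 N, or if a joint passes its speed limit or range.

ROBOT

A 7-joint arm with a two-finger parallel gripper is mounted at the origin on a cart in front of the work surface, level with it; the furniture and walls round the work are solid. World frame = base frame: x ahead of the robot, y to its left, z up, the work surface at z = 0. Lengths are in m, angles in rad, forces in N, time in s.
With the tool pointing down it reaches from about 0.35 to 0.9 m from the base axis. Payload 7.2 kg.
Tool frame: the origin (TCP) lies on the centre line of the jaws, within the pads' length; the fingertips stand 25 mm ahead of it and the grasp point (between the pads) lies 6 mm ahead of it (bot.finger_overhang is the distance from the TCP to the fingertips, in m); z points along the fingers, y is the line along which they close (so a half turn about z gives the same grasp; the last joint's range is limited). The gripper opens to 88 mm and grips with 3 to 60 N. Pads are 20 mm wide; open, the fingers measure 115 mm over their backs; the gripper's body (75 mm by 178 mm) begins 61 mm behind the grasp point.
Start: joints at [1.115, 0.411, -0.013, 1.596, 0.006, 1.134, -0.082], TCP at [0.236, -0.579, 0.21] pointing down, gripper open.
Joint ranges: [-2.95, 2.95], [-0.29, 1.99], [-1.47, 1.44], [0.14, 2.54], [-1.03, 4.17], [0.13, 1.85], [-2.86, 2.86]. Speed limits (rad/s): [2.39, 2.39, 3.01, 3.01, 3.14, 3.14, 3.14].

INTERFACE

Orientations are given as a unit quaternion [w, x, y, z].
In Python, from cell import bot gives the robot as it stands.
- The arm moves only by the tool move_arm, never from a script. Its argument "steps" is a list of rows, each a list of 5 numbers: the opening, from 0 (shut) to 1 (fully open), then the shift along the tool's x, y, z in m, then the turn about the tool's z in degrees. In form: [[fingers, dx, dy, dz, spin], ...]. A call has 1 to 12 rows; each row is the pose to reach, as a shift and turn from the pose commanded when the call began, along the tool's axes at that moment; what a row does not reach only later rows make up. A row lasts 1/12 s, in which the tool goes at most 41.7 mm and 7.16 degrees, less where a joint would pass 70% of its speed; a pose out of reach is approached as far as the arm can. A call with a gripper value outside its range is refused whole. The fingers move at their own pace and stop on an object; "grip_force" is the grip in N (left out, the last holds). Time passes only in rows, so rows that repeat a pose let the fingers close. It gives the time, the measured TCP pose, the force, the opening and the grip force at its end, in the units of the state.
- bot.get_obs(): the state, without advancing time (a new reading comes with each control period).
- bot.snapshot(name): name is "scene" or "top"; returns a dict with "color" (384x512x3 uint8, red, green, blue), "fov_y" (degrees; the focal length in pixels is half the picture's height over the tangent of half this angle, whatever the lens; pixels are square), "cx", "cy" (the principal point, pixels), "dist" ([k1, k2, p1, p2, k3] as OpenCV has them; the pictures are not rectified), "extrinsics" (4x4, takes a point from world to camera coordinates). Camera axes: x right, y down, z forward; pixel columns grow to the right and rows downward; lengths in m; the calibration is good to about 2 mm. A picture is of the moment at which its call begins. There is no depth.
- bot.finish_job(): hands the job in; it is judged then, once.
Trained networks look in a picture, given as the dict that the camera call returned (one of the last four; its "shot" number tells which), for a name from the list of things; names that differ only in an ending like _2 or _b are one class to them, and where a whole thing is asked for, a point or a joint stands for the part that bears it (a point fixed in the world has none). Each returns a list of dicts, best first, with "conf" (0 to 1); they miss things now and then, are a little off and sometimes report something else, mostly with a low value. They report only what shows in the picture. A call takes as long as a camera call. They do not tell look-alikes from the thing itself.
- bot.look_for(query, picture): "xyz" ([x, y, z] in m, in world coordinates, good to about 4 mm: the middle of the surface that is visible of it).
The state is a dict: "t": time; "qpos": joint angles; "dq": joint speeds; "joint_efforts": joint torques, N m; "position": TCP position; "ee_rot": TCP orientation; "ft_force": force on the tool from outside, world axes, zero at the start; "wrist_torque": the same for the moment, N m; "grip_width": finger opening in m; "grip_force": force on a finger pad.
Only numpy, scipy, OpenCV 4.12 (cv2) and the standard library are available. Lean on these libraries where they do the work, as an engineer would, in place of code of your own. Each camera call takes 0.05 s, during which the arm holds its last target. There are 200 camera calls.

## Working session

There is one attempt and no reset: what is moved stays moved. The work goes in short steps, Python scripts to look and compute and a tool call to move; the robot and the scene stay as the last step left them, time stands still between calls to the robot, and variables do not carry over. Pictures are saved under pics/ and viewed, at most 14 in all, crops included, and the job is handed in when it is done.

Besides the shell and the picture viewer there is one more tool, called after ">>>" by a JSON object that holds its "method" and its "body", one argument or row to a line. move_arm: Moves the arm, as the interface text tells. Its arguments: {"type":"object","properties":{"steps":{"type":"array"},"grip_force":{"type":"number"}},"required":["steps"]}

```bash
mkdir -p pics; cat > h.py <<'E'
import numpy as np, cv2
from cell import bot
def K(s):
    f=s["color"].shape[0]/2/np.tan(np.radians(s["fov_y"])/2)
    return np.array([[f,0,s["cx"]],[0,f,s["cy"]],[0,0,1.]])
def snap(n,fn=None):
    s=bot.snapshot(n)
    if fn: cv2.imwrite("pics/"+fn,cv2.cvtColor(s["color"],cv2.COLOR_RGB2BGR))
    return s
def pix2w(s,uv,z):
    E=np.array(s["extrinsics"]); p=cv2.undistortPoints(np.array([[uv]],float),K(s),np.array(s["dist"],float))[0,0]
    d=E[:3,:3].T@np.array([p[0],p[1],1]); c=-E[:3,:3].T@E[:3,3]
    return c+d*(z-c[2])/d[2]
def w2pix(s,P):
    E=np.array(s["extrinsics"])
    return cv2.projectPoints(np.array(P,float).reshape(-1,3),cv2.Rodrigues(E[:3,:3])[0],E[:3,3],K(s),np.array(s["dist"],float))[0].reshape(-1,2)
E
python3 - <<'E'
from h import *
np.set_printoptions(precision=4,suppress=True)
o=bot.get_obs(); print(o["t"],o["position"],o["ee_rot"],o["grip_width"])
for n in ["scene","top"]:
    s=snap(n,n+"1.png"); E=np.array(s["extrinsics"]); print(n,s["fov_y"],"cam",-E[:3,:3].T@E[:3,3])
    for q in ["carrier","pepper_mill","salt_shaker","tall_jar_1","short_jar","fat_jar","mug","drinking_glass"]:
        for d in bot.look_for(q,s): print(q,np.array(d["xyz"]),round(d["conf"],2),w2pix(s,d["xyz"])[0].round())
E
```

```text
0.0 [ 0.2361 -0.5781  0.2091] [-0.0008  0.9813  0.1927 -0.0002] 0.087644791752535
scene 49.61393948199612 cam [-0.17    0.5161  0.9781]
carrier [ 0.5566 -0.0053  0.0158] 0.75 [270. 203.]
carrier [ 0.3674 -0.2839  0.0752] 0.72 [380. 186.]
pepper_mill [0.3605 0.2974 0.0935] 0.79 [218. 281.]
salt_shaker [ 0.6428 -0.2141  0.0487] 0.73 [305. 155.]
salt_shaker [ 0.4943 -0.4081  0.0444] 0.72 [376. 156.]
salt_shaker [ 0.6173 -0.2976  0.056 ] 0.51 [328. 147.]
tall_jar_1 [ 0.3635 -0.2865  0.0694] 0.78 [381. 188.]
tall_jar_1 [0.4708 0.4075 0.0766] 0.56 [160. 277.]
tall_jar_1 [ 0.7534 -0.1149  0.0627] 0.31 [262. 146.]
short_jar [ 0.4957 -0.4068  0.0459] 0.61 [375. 156.]
short_jar [ 0.6163 -0.2975  0.0501] 0.55 [328. 149.]
short_jar [ 0.5562 -0.0048  0.0139] 0.27 [270. 203.]
fat_jar [0.5979 0.2977 0.0812] 0.89 [175. 225.]
mug [0.7727 0.0455 0.0614] 0.57 [220. 162.]
drinking_glass [ 0.7529 -0.1163  0.0624] 0.71 [263. 146.]
top 45.861017515608054 cam [0.3841 0.0201 1.4137]
carrier [ 0.7649 -0.1238  0.0939] 0.72 [290. 132.]
carrier [ 0.5594 -0.012   0.0029] 0.58 [254. 204.]
pepper_mill [0.3735 0.2738 0.146 ] 0.8 [153. 265.]
pepper_mill [ 0.761  -0.1254  0.0966] 0.61 [291. 133.]
salt_shaker [ 0.6267 -0.2987  0.0763] 0.58 [349. 177.]
salt_shaker [ 0.6135 -0.3801  0.0697] 0.57 [375. 182.]
salt_shaker [ 0.3716 -0.2894  0.106 ] 0.56 [352. 262.]
salt_shaker [ 0.6487 -0.2191  0.082 ] 0.45 [323. 170.]
tall_jar_1 [ 0.3735 -0.2899  0.1038] 0.76 [352. 262.]
tall_jar_1 [0.4862 0.3959 0.1002] 0.58 [115. 226.]
short_jar [ 0.5004 -0.4115  0.0685] 0.47 [386. 219.]
fat_jar [0.6135 0.2807 0.1072] 0.62 [154. 182.]
mug [0.8017 0.0401 0.0583] 0.61 [236. 124.]
drinking_glass [ 0.7615 -0.1244  0.096 ] 0.96 [291. 133.]
```

```bash
ls pics
```

```text
scene1.png
top1.png
```

View pics/scene1.png

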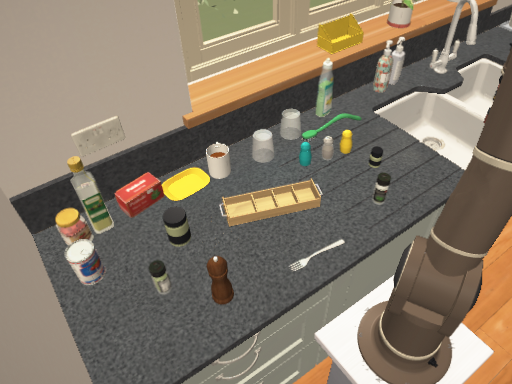

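View pics/top1.png

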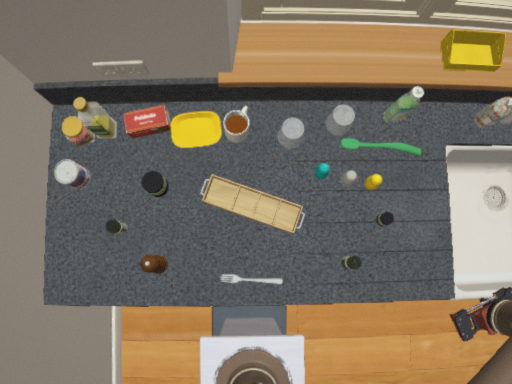

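The scene picture shows the mill at (220,280), tall jars at (160,277) and (382,188), and the short jar at (376,157). The salt shaker is the clear one at (328,147), between the turquoise and yellow ones, and the carrier is at (270,203). I'll enlarge the carrier and a few of the items.

```bash
python3 - <<'E'
import cv2,numpy as np
t=cv2.imread("pics/top1.png");s=cv2.imread("pics/scene1.png")
cv2.imwrite("pics/c1.png",cv2.resize(t[165:240,190:315],None,fx=6,fy=6,interpolation=cv2.INTER_CUBIC))
a=[cv2.resize(im[y:y+50,x:x+64],None,fx=6,fy=6,interpolation=cv2.INTER_CUBIC) for im,x,y in [(t,90,200),(t,130,240),(t,325,230),(t,325,150)]]
cv2.imwrite("pics/c2.png",np.vstack([np.hstack(a[:2]),np.hstack(a[2:])]))
E
```

```text
(no output)
```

View pics/c1.png

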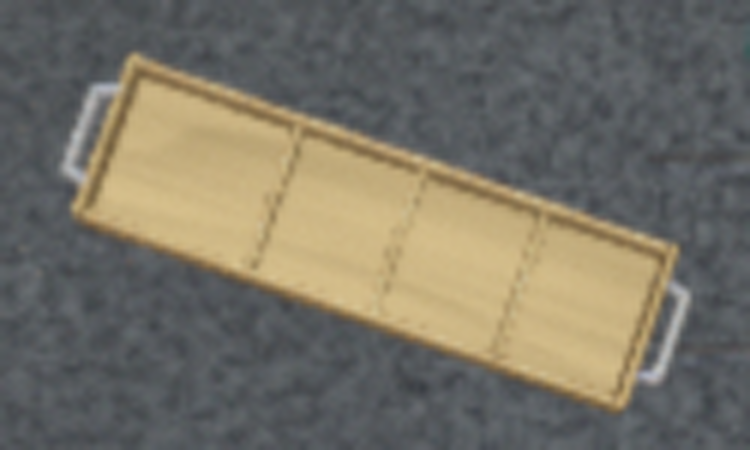

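View pics/c2.png

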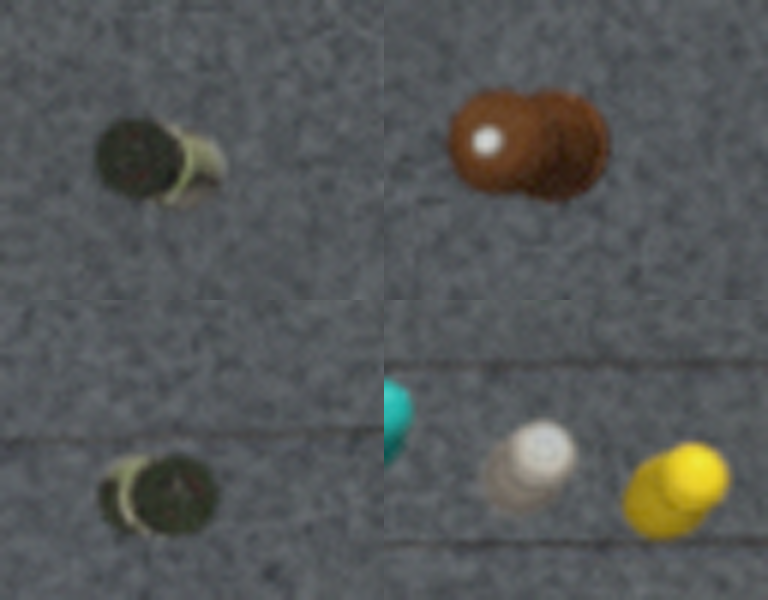

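The top crops put the large pocket at the left (+y) end of the carrier, and the clear shaker sits at crop (545,448), left of the yellow one. Next I'll work out the positions.

```bash
cat >> h.py <<'E'
def go(P,yaw_deg):
    """print shift/spin from present pose to TCP P with tool y axis at yaw (mod 180), tool down"""
    from scipy.spatial.transform import Rotation as R
    o=bot.get_obs(); q=np.array(o["ee_rot"]); M=R.from_quat(q[[1,2,3,0]]).as_matrix()
    d=M.T@(np.array(P)-np.array(o["position"])); y=np.degrees(np.arctan2(M[1,1],M[0,1]))
    sp=-((yaw_deg-y+90)%180-90)
    print("t %.2f pos %s w %.4f f %s q7 %.2f tilt %.2f -> d(mm) %s spin %.1f"%(o["t"],np.round(o["position"],4),o["grip_width"],np.round(o["ft_force"],1),o["qpos"][6],np.degrees(np.arccos(-M[2,2])),np.round(d*1000,1),sp))
E
python3 - <<'E'
from h import *
np.set_printoptions(precision=4,suppress=True)
s=snap("top"); s2=snap("scene")
f=lambda c,x,y:((c[0]+.5)/6-.5+x,(c[1]+.5)/6-.5+y)
C=np.array([pix2w(s,f(c,190,165),.046)[:2] for c in [(137,56),(677,247),(625,408),(75,211)]])
print(C); L=np.linalg.norm
print("len",L(C[1]-C[0]),L(C[2]-C[3]),"wid",L(C[3]-C[0]),L(C[2]-C[1]))
c=C.mean(0); ax=(C[1]+C[2]-C[0]-C[3]); ax/=L(ax); print("centre",c,"ax deg",np.degrees(np.arctan2(ax[1],ax[0])))
for x in [-.1005,-.0215,.0455,.1125]: print(x,c+ax*x, w2pix(s,[*(c+ax*x),.008])[0],w2pix(s2,[*(c+ax*x),.008])[0])
for n,p,o,z in [("jarA",(138,158),(90,200),.105),("mill",(103,140),(130,240),.17),("jarB",(174,195),(325,230),.105),("salt",(161,148),(325,150),.086)]:
    P=pix2w(s,f(p,*o),z); print(n,P,w2pix(s2,P)[0],w2pix(s2,[P[0],P[1],0])[0],w2pix(s,[P[0],P[1],0])[0])
# scene-image check: refine tops by colour there
im=s2["color"]; t=cv2.imread("pics/scene1.png")
for i,(x,y) in enumerate([(150,255),(205,250),(370,168),(315,130)]): pass
a=[cv2.resize(t[y:y+50,x:x+64],None,fx=6,fy=6,interpolation=cv2.INTER_CUBIC) for x,y in [(135,250),(190,252),(355,165),(300,125)]]
cv2.imwrite("pics/c3.png",np.vstack([np.hstack(a[:2]),np.hstack(a[2:])]))
E
```

```text
[[ 0.6478  0.1146]
 [ 0.546  -0.1588]
 [ 0.4647 -0.1301]
 [ 0.5683  0.1463]]
len 0.29183160205914205 0.29515583938732504 wid 0.08556800962120178 0.08616450666033428
centre [ 0.5567 -0.007 ] ax deg -110.48927623344034
-0.1005 [0.5919 0.0871] [222.0767 193.6591] [239.8846 210.4672]
-0.0215 [0.5642 0.0131] [245.8334 202.1254] [264.1989 205.3181]
0.0455 [ 0.5408 -0.0496] [266.0631 209.3269] [284.4349 201.0295]
0.1125 [ 0.5173 -0.1124] [286.3241 216.5325] [304.3113 196.8143]
jarA [0.4865 0.4032 0.105 ] [156.1544 265.2072] [164.1934 287.2704] [122.0774 228.4569]
mill [0.3793 0.2869 0.17  ] [214.5253 255.909 ] [221.2687 293.2161] [158.3718 262.6496]
jarB [ 0.3726 -0.2957  0.105 ] [382.7207 176.3997] [376.7017 200.0372] [345.6132 261.9905]
salt [ 0.6345 -0.3052  0.086 ] [327.0987 137.2175] [324.9804 156.211 ] [345.1949 179.2952]
```

View pics/c3.png

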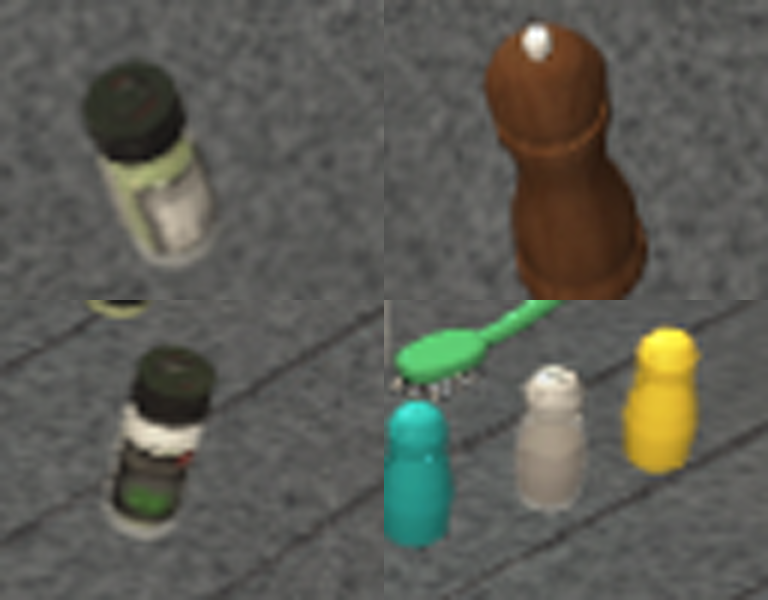

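Scene cap and knob pixels are jar A (157.0,265.0), mill knob (215.1,258.2), jar B (384.0,176.2) and salt top (327.6,136.2). All are within about 2 px of the prediction. I'll fit both views together and overlay the carrier model to check it.

```bash
python3 - <<'E'
from h import *
from scipy.optimize import least_squares
np.set_printoptions(precision=4,suppress=True)
s=snap("top"); s2=snap("scene")
f=lambda c,x,y:((c[0]+.5)/6-.5+x,(c[1]+.5)/6-.5+y)
for n,p,o,p2,z in [("jarA",(138,158),(90,200),(157.0,265.0),.105),("mill",(103,140),(130,240),(215.1,258.2),.167),("jarB",(174,195),(325,230),(384,176.2),.105),("salt",(161,148),(325,150),(327.6,136.8),.087)]:
    a=f(p,*o); r=least_squares(lambda X:np.r_[w2pix(s,[*X,z])[0]-a,w2pix(s2,[*X,z])[0]-p2],pix2w(s,a,z)[:2]); print(n,r.x,r.fun,pix2w(s2,p2,z)[:2])
c=np.array([.5567,-.007]);a=np.radians(-110.49);R=np.array([[np.cos(a),-np.sin(a)],[np.sin(a),np.cos(a)]])
out=[]
for sh,(x0,y0,w,h) in [(s,(190,165,128,75)),(s2,(205,170,128,75))]:
    im=cv2.resize(cv2.cvtColor(sh["color"],cv2.COLOR_RGB2BGR)[y0:y0+h,x0:x0+w],None,fx=6,fy=6,interpolation=cv2.INTER_CUBIC)[:300 if 0 else 450]
    def ln(P,Q):
        u=[tuple(int(v) for v in (w2pix(sh,[*(c+R@np.array(A[:2])),A[2]])[0]-[x0,y0]+.5)*6) for A in (P,Q)]; cv2.line(im,u[0],u[1],(0,0,255),1)
    for z in (.046,):
        for x in (-.1485,.1485): ln((x,-.044,z),(x,.044,z))
    for y in (-.044,.044): ln((-.1485,y,.038),(.1485,y,.038))
    for x in (-.055,.012,.079): ln((x,-.039,.035),(x,.039,.035))
    out.append(im)
cv2.imwrite("pics/c4.png",cv2.resize(np.vstack(out),None,fx=.66,fy=.66,interpolation=cv2.INTER_AREA))
go([.379,.285,.2],0)
E
```

```text
jarA [0.4862 0.4019] [ 0.4074  0.1258 -0.3421  0.0695] [0.4858 0.4011]
mill [0.3772 0.2878] [-0.1116  0.7737 -0.3216 -0.769 ] [0.3749 0.2883]
jarB [ 0.3715 -0.2972] [ 0.5339  0.3548 -0.6709  0.1851] [ 0.3709 -0.2995]
salt [ 0.6341 -0.3057] [ 0.2528  0.0708 -0.2824  0.1908] [ 0.6343 -0.3072]
t 1.10 pos [ 0.2363 -0.5786  0.21  ] w 0.0880 f [-0.6  0.1  0.5] q7 -0.08 tilt 0.00 -> d(mm) [ 458.7 -745.5    9.9] spin -67.8
```

View pics/c4.png

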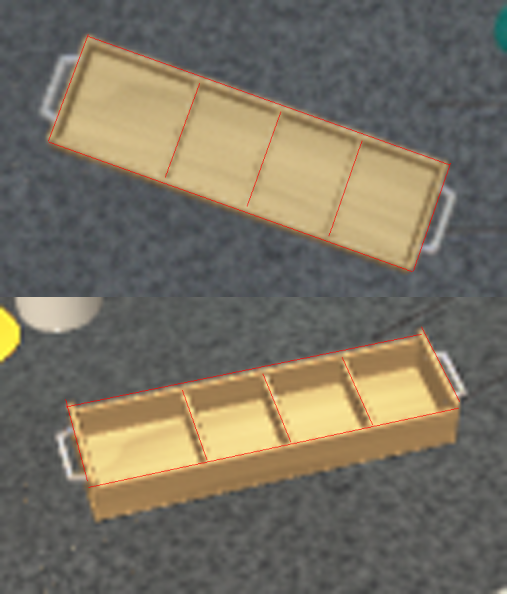

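The overlay lines up with the carrier in both views. Starting toward the mill.

>>> {"method": "move_arm", "body": {
  "steps": [
    [1, 0.03, -0.023, -0.02, -4],
    [1, 0.06, -0.046, -0.04, -8],
    [1, 0.09, -0.07, -0.05, -12],
    [1, 0.12, -0.094, -0.05, -16],
    [1, 0.15, -0.118, -0.05, -21],
    [1, 0.18, -0.142, -0.05, -26],
    [1, 0.21, -0.166, -0.05, -31],
    [1, 0.24, -0.19, -0.05, -36],
    [1, 0.27, -0.214, -0.05, -41],
    [1, 0.3, -0.238, -0.05, -45],
    [1, 0.33, -0.262, -0.05, -47.3],
    [1, 0.341, -0.27, -0.05, -47.3]
  ],
  "grip_force": 25
}}

```text
t: 2.1
position: [0.4523, -0.1941, 0.2605]
ee_rot: [-0.0, 0.819, 0.574, 0.001]
ft_force: [0.0, 0.2, 0.3]
grip_width: 0.0878
grip_force: 0.0
```

```bash
python3 -c "
from h import *
go([.45,.1,.26],-20.5);go([.377,.288,.26],-20.5)"
```

```text
t 2.10 pos [ 0.4523 -0.1941  0.2605] w 0.0878 f [0.  0.2 0.3] q7 -0.11 tilt 0.13 -> d(mm) [ 275.6 -102.7    0.9] spin 0.5
t 2.10 pos [ 0.4523 -0.1941  0.2605] w 0.0878 f [0.  0.2 0.3] q7 -0.11 tilt 0.13 -> d(mm) [ 427.3 -235.5    1. ] spin 0.5
```

>>> {"method": "move_arm", "body": {
  "steps": [
    [1, 0.035, -0.013, 0, 0],
    [1, 0.073, -0.03, 0, 0],
    [1, 0.11, -0.05, 0, 0],
    [1, 0.147, -0.07, 0, 0],
    [1, 0.184, -0.09, 0, 0],
    [1, 0.221, -0.11, 0, 0],
    [1, 0.258, -0.132, 0, 0],
    [1, 0.295, -0.154, 0, 0],
    [1, 0.332, -0.176, 0, 0],
    [1, 0.368, -0.198, 0, 0],
    [1, 0.402, -0.22, 0, 0],
    [1, 0.427, -0.235, 0, 0]
  ]
}}

```text
t: 3.1
position: [0.3779, 0.2854, 0.2604]
ee_rot: [-0.0, 0.821, 0.571, 0.001]
ft_force: [0.9, -0.2, 1.1]
grip_width: 0.0878
grip_force: 0.0
```

>>> {"method": "move_arm", "body": {
  "steps": [
    [1, 0, 0, 0, 0],
    [1, 0, 0, 0, 0]
  ]
}}

```text
t: 3.27
position: [0.3782, 0.2843, 0.2599]
ee_rot: [-0.0, 0.82, 0.572, -0.0]
ft_force: [0.4, -0.4, 0.3]
grip_width: 0.088
grip_force: 0.0
```

```bash
python3 -c "
from h import *
go([.377,.288,.147],-20.5)
s=snap('scene');t=snap('top')
a=[cv2.resize(q['color'][y:y+120,x:x+130,::-1],None,fx=3,fy=3,interpolation=cv2.INTER_CUBIC) for q,x,y in ((s,150,200),(t,90,200))]
cv2.imwrite('pics/m1.png',np.hstack(a))"
```

```text
t 3.27 pos [0.3782 0.2843 0.2599] w 0.0880 f [ 0.4 -0.4  0.3] q7 -1.24 tilt 0.05 -> d(mm) [  3.   -2.3 112.9] spin 0.3
```

View pics/m1.png

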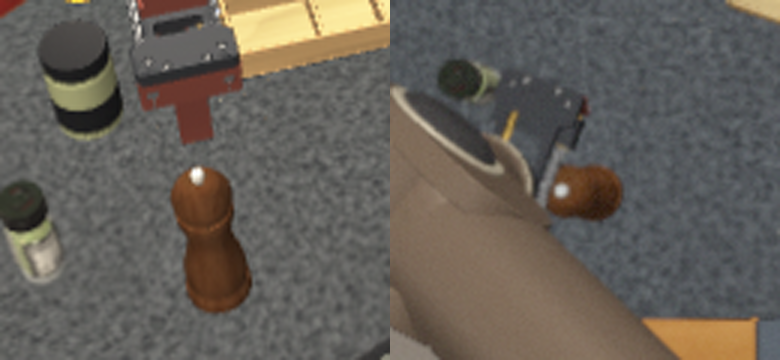

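The mill is at crop (200,200) in the scene half, with the fingers above and beyond it. I'll check the finger projection before going down.

```bash
python3 -c "
from h import *
s=snap('scene')
a=np.radians(-20.5);u=np.array([np.cos(a),np.sin(a)])
for k in (-.044,-.057,.044,0): print(k,w2pix(s,[*(np.array([.3782,.2843])+k*u),.235]))"
```

```text
-0.044 [[216.29244716 254.11298315]]
-0.057 [[217.39057333 258.82101215]]
0.044 [[209.39305158 224.44725508]]
0 [[212.73096894 238.81798904]]
```

```bash
python3 -c "
from h import *
s=snap('scene');t=snap('top')
a=np.radians(-20.5);u=np.array([np.cos(a),np.sin(a)]);v=np.array([-u[1],u[0]]);c=np.array([.3782,.2843])
ims=[]
for q,x,y in ((s,180,195),(t,105,215)):
  im=cv2.resize(q['color'][y:y+75,x:x+65,::-1],None,fx=6,fy=6,interpolation=cv2.INTER_CUBIC)
  for k in (-.044,.044):
    for w in (-.01,.01):
      p=(w2pix(q,[*(c+k*u+w*v),.235])[0]-[x,y]+.5)*6; cv2.circle(im,tuple(int(i) for i in p),3,(0,255,0),-1)
  ims.append(im)
cv2.imwrite('pics/m2.png',np.hstack(ims))"
```

```text
(no output)
```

View pics/m2.png

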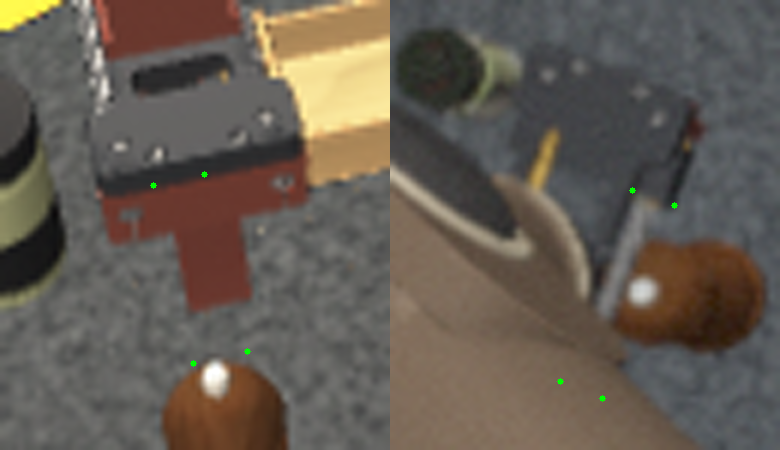

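```bash
python3 -c "
from h import *
s=snap('scene');t=snap('top')
print(bot.finger_overhang, bot.get_obs()['grip_width'],bot.get_obs()['qpos'])
a=np.radians(-20.5);u=np.array([np.cos(a),np.sin(a)]);v=np.array([-u[1],u[0]]);c=np.array([.3782,.2843])
f=lambda q,k,w,z:((w2pix(q,[*(c+k*u+w*v),z])[0]-([180,195] if q is s else [105,215])+.5)*6).round()
for k,z in ((-.089,.315),(-.0375,.315),(.089,.315),(-.057,.235),(-.057,.3)):
  print(k,z,[list(f(q,k,w,z)) for q in (s,t) for w in (-.0375,0,.0375)])"
```

```text
0.025 0.08706913908313331 [-0.005638    0.18930129 -0.82869984  1.84002928  0.15141496  1.17701342
 -1.24360148]
-0.089 0.315 [[np.float64(332.0), np.float64(297.0)], [np.float64(221.0), np.float64(322.0)], [np.float64(108.0), np.float64(347.0)], [np.float64(192.0), np.float64(537.0)], [np.float64(106.0), np.float64(503.0)], [np.float64(21.0), np.float64(470.0)]]
-0.0375 0.315 [[np.float64(300.0), np.float64(182.0)], [np.float64(193.0), np.float64(205.0)], [np.float64(85.0), np.float64(229.0)], [np.float64(237.0), np.float64(416.0)], [np.float64(151.0), np.float64(383.0)], [np.float64(66.0), np.float64(350.0)]]
0.089 0.315 [[np.float64(232.0), np.float64(-64.0)], [np.float64(135.0), np.float64(-44.0)], [np.float64(36.0), np.float64(-25.0)], [np.float64(348.0), np.float64(120.0)], [np.float64(262.0), np.float64(88.0)], [np.float64(177.0), np.float64(56.0)]]
-0.057 0.235 [[np.float64(329.0), np.float64(363.0)], [np.float64(227.0), np.float64(386.0)], [np.float64(125.0), np.float64(409.0)], [np.float64(261.0), np.float64(449.0)], [np.float64(181.0), np.float64(418.0)], [np.float64(101.0), np.float64(388.0)]]
-0.057 0.3 [[np.float64(315.0), np.float64(252.0)], [np.float64(208.0), np.float64(276.0)], [np.float64(100.0), np.float64(299.0)], [np.float64(228.0), np.float64(459.0)], [np.float64(143.0), np.float64(426.0)], [np.float64(59.0), np.float64(394.0)]]
```

The TCP projection and the visible finger differ by some pixels in the scene view, possibly because of the finger shape. I'll go part way down and look again.

>>> {"method": "move_arm", "body": {
  "steps": [
    [1, 0.001, -0.001, 0.015, 0],
    [1, 0.002, -0.002, 0.03, 0],
    [1, 0.003, -0.002, 0.045, 0],
    [1, 0.003, -0.002, 0.055, 0],
    [1, 0.003, -0.002, 0.06, 0],
    [1, 0.003, -0.002, 0.06, 0]
  ]
}}

```text
t: 4.12
position: [0.3781, 0.2853, 0.1991]
ee_rot: [-0.0, 0.822, 0.57, -0.001]
ft_force: [-0.7, -0.4, 0.3]
grip_width: 0.0883
grip_force: 0.0
```

```bash
python3 -c "
from h import *
s=snap('scene');t=snap('top')
a=np.radians(-20.5);u=np.array([np.cos(a),np.sin(a)]);v=np.array([-u[1],u[0]]);o=bot.get_obs();c=np.array(o['position'][:2]);z=o['position'][2]-.025
go([.377,.288,.147],-20.5)
ims=[]
for q,x,y in ((s,180,210),(t,105,215)):
  im=cv2.resize(q['color'][y:y+75,x:x+65,::-1],None,fx=6,fy=6,interpolation=cv2.INTER_CUBIC)
  for k in (-.044,.044):
    for w in (-.01,.01):
      p=(w2pix(q,[*(c+k*u+w*v),z])[0]-[x,y]+.5)*6; cv2.circle(im,tuple(int(i) for i in p),3,(0,255,0),-1)
  ims.append(im)
cv2.imwrite('pics/m3.png',np.hstack(ims))"
```

```text
t 4.22 pos [0.3786 0.2861 0.2004] w 0.0879 f [ 0.1 -0.1  0.1] q7 -1.31 tilt 0.02 -> d(mm) [ 1.2 -2.1 53.4] spin 0.0
```

View pics/m3.png

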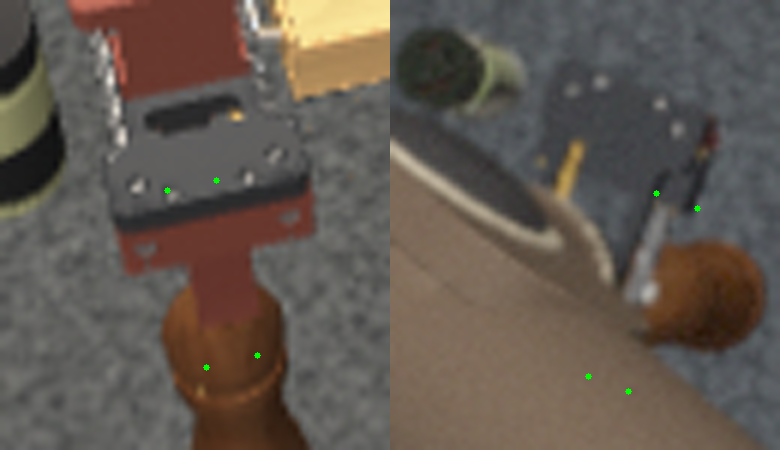

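The red finger at crop (225,320) covers the knob, which suggests the finger sits further along +x than predicted. I'll rise and turn a quarter turn so both fingers show side by side.

>>> {"method": "move_arm", "body": {
  "steps": [
    [1, 0, 0, -0.02, 0],
    [1, 0, 0, -0.04, -7],
    [1, 0, 0, -0.04, -14]
  ]
}}

```text
t: 4.47
position: [0.3797, 0.2878, 0.244]
ee_rot: [0.001, 0.744, 0.668, 0.003]
ft_force: [0.4, 0.3, -0.3]
grip_width: 0.0878
grip_force: 0.0
```

```bash
python3 -c "
from h import *
go([.377,.288,.24],69.5)"
```

```text
t 4.47 pos [0.3797 0.2878 0.244 ] w 0.0878 f [ 0.4  0.3 -0.3] q7 -1.03 tilt 0.34 -> d(mm) [-0.1 -2.7  4. ] spin -75.7
```

>>> {"method": "move_arm", "body": {
  "steps": [
    [1, 0, 0, 0, -7],
    [1, 0, 0, 0, -14],
    [1, 0, 0, 0, -21],
    [1, 0, 0, 0, -28],
    [1, 0, 0, 0, -35],
    [1, 0, 0, 0, -42],
    [1, 0, 0, 0, -49],
    [1, 0, 0, 0, -56],
    [1, 0, 0, 0, -63],
    [1, 0, 0, 0, -70],
    [1, 0, 0, 0, -75.7],
    [1, 0, 0, 0, -75.7]
  ]
}}

```text
t: 5.47
position: [0.3787, 0.2862, 0.2406]
ee_rot: [0.0, 0.178, 0.984, 0.0]
ft_force: [0.2, -0.2, -0.1]
grip_width: 0.0877
grip_force: 0.0
```

```bash
python3 -c "
from h import *
s=snap('scene')
a=np.radians(69.5);u=np.array([np.cos(a),np.sin(a)]);v=np.array([-u[1],u[0]]);o=bot.get_obs();c=np.array(o['position'][:2]);z=o['position'][2]-.025
go([.377,.288,.147],69.5)
x,y=150,190
im=cv2.resize(s['color'][y:y+110,x:x+130,::-1],None,fx=5,fy=5,interpolation=cv2.INTER_CUBIC)
for k in (-.044,.044):
    for w in (-.01,.01):
      p=(w2pix(s,[*(c+k*u+w*v),z])[0]-[x,y]+.5)*5; cv2.circle(im,tuple(int(i) for i in p),3,(0,255,0),-1)
cv2.imwrite('pics/m4.png',im)"
```

```text
t 5.52 pos [0.3787 0.2862 0.2406] w 0.0878 f [0.4 1.2 0.3] q7 0.18 tilt 0.05 -> d(mm) [ 2.3  1.  93.6] spin -0.4
```

View pics/m4.png

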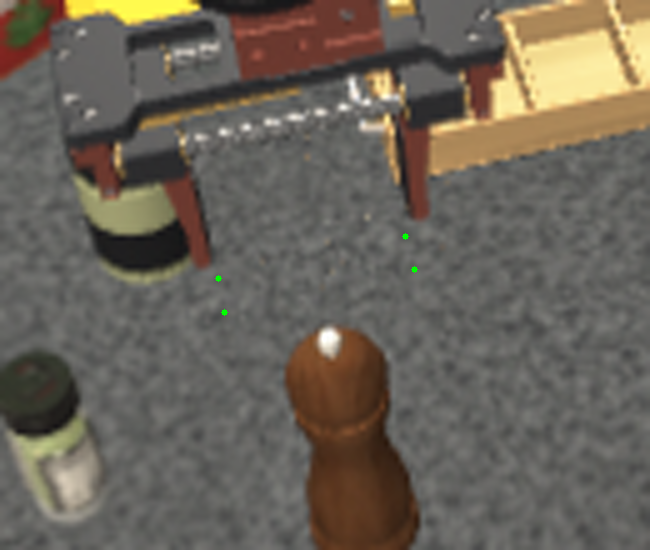

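Both fingers now show, with tips at crop (205,265) and (418,217), about 7 image px above prediction. That means either z is about 30 mm higher or x is about 20 mm off, and the top view can tell which.

```bash
python3 -c "
from h import *
s=snap('top')
a=np.radians(69.5);u=np.array([np.cos(a),np.sin(a)]);v=np.array([-u[1],u[0]]);o=bot.get_obs();c=np.array(o['position'][:2])
x,y=95,190
im=cv2.resize(s['color'][y:y+100,x:x+110,::-1],None,fx=6,fy=6,interpolation=cv2.INTER_CUBIC)
for z,col in ((.2155,(0,255,0)),(.2455,(255,0,255))):
  for k in (-.05,.05):
    for w in (-.01,.01):
      p=(w2pix(s,[*(c+k*u+w*v),z])[0]-[x,y]+.5)*6; cv2.circle(im,tuple(int(i) for i in p),2,col,-1)
P=[(c+k*u+w*v) for k,w in ((-.089,-.0375),(.089,-.0375),(.089,.0375),(-.089,.0375))]
cv2.polylines(im,[np.array([((w2pix(s,[*p,.2955])[0]-[x,y]+.5)*6) for p in P]).astype(int)],True,(0,255,255),1)
cv2.imwrite('pics/m5.png',im)"
```

```text
(no output)
```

View pics/m5.png

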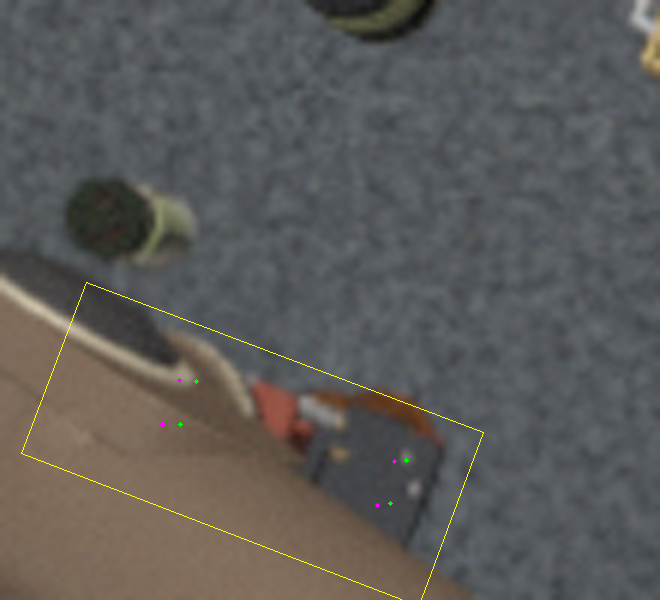

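In the top view the block is centred at about (393,475), which matches the TCP's xy, so any difference is only in z. I'll descend and close gently; the width will show the grasp height.

>>> {"method": "move_arm", "body": {
  "steps": [
    [1, -0.001, 0.001, 0.015, 0],
    [1, -0.001, 0.001, 0.03, 0],
    [1, -0.001, 0.001, 0.045, 0],
    [1, -0.001, 0.001, 0.06, 0],
    [1, -0.001, 0.001, 0.075, 0],
    [1, -0.001, 0.001, 0.088, 0],
    [1, -0.001, 0.001, 0.094, 0],
    [0.4, -0.001, 0.001, 0.094, 0],
    [0.4, -0.001, 0.001, 0.094, 0],
    [0.4, -0.001, 0.001, 0.094, 0],
    [0.4, -0.001, 0.001, 0.094, 0],
    [0.4, -0.001, 0.001, 0.094, 0]
  ],
  "grip_force": 5
}}

```text
t: 6.57
position: [0.38, 0.2868, 0.1465]
ee_rot: [0.0, 0.181, 0.984, 0.0]
ft_force: [-0.1, -0.6, 0.0]
grip_width: 0.058
grip_force: 0.0
```

```bash
python3 -c "
from h import *
go([.377,.288,.147],69.5); print(bot.get_obs()['grip_force'])
s=snap('scene','s6.png')
x,y=175,220
cv2.imwrite('pics/m6.png',cv2.resize(s['color'][y:y+90,x:x+110,::-1],None,fx=6,fy=6,interpolation=cv2.INTER_CUBIC))"
```

```text
t 6.57 pos [0.38   0.2868 0.1465] w 0.0580 f [-0.1 -0.6  0. ] q7 0.05 tilt 0.06 -> d(mm) [ 3.2  0.  -0.5] spin -0.3
0.0
```

>>> {"method": "move_arm", "body": {
  "steps": [
    [0.55, 0.003, 0, 0, 0],
    [0.3, 0.003, 0, 0, 0],
    [0.3, 0.003, 0, 0, 0],
    [0.3, 0.003, 0, 0, 0],
    [0.3, 0.003, 0, 0, 0],
    [0.3, 0.003, 0, 0, 0],
    [0.3, 0.003, 0, 0, 0]
  ],
  "grip_force": 5
}}

```text
t: 7.2
position: [0.3769, 0.2877, 0.1459]
ee_rot: [-0.0, 0.18, 0.984, -0.0]
ft_force: [-0.4, -0.1, -0.5]
grip_width: 0.0264
grip_force: 0.0
```

```bash
python3 -c "
from h import *
go([.377,.288,.147],69.5); print(bot.get_obs()['grip_force'])
s=snap('scene','s6.png')
x,y=175,220
cv2.imwrite('pics/m6.png',cv2.resize(s['color'][y:y+90,x:x+110,::-1],None,fx=6,fy=6,interpolation=cv2.INTER_CUBIC))"
```

```text
t 7.20 pos [0.3769 0.2877 0.1459] w 0.0264 f [-0.4 -0.1 -0.5] q7 0.05 tilt 0.00 -> d(mm) [-0.   0.3 -1.1] spin -0.3
0.0
```

View pics/m6.png

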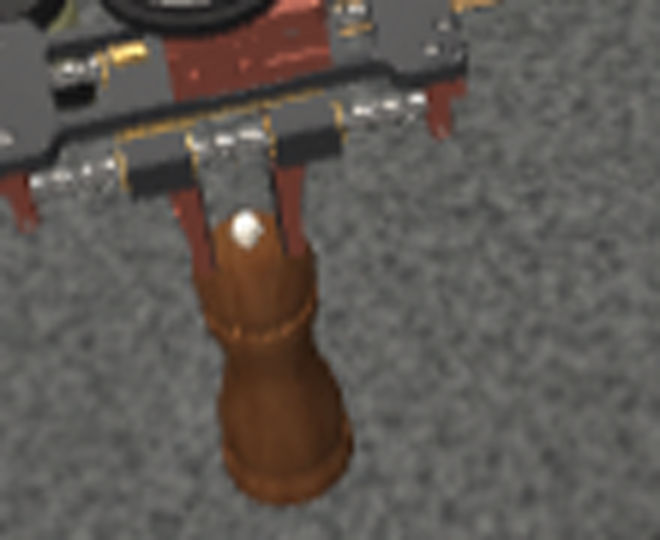

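The fingers straddle the knob at crop (247,228) without touching anything, so they sit higher than reported. I'll estimate the offset.

```bash
python3 -c "
from h import *
s=snap('scene'); t=snap('top')
for z in (.12,.135,.15,.16,.17): print(z,pix2w(s,(216.7,263.6),z))
c=np.array([.3787,.2862])
for z in (.25,.28,.3,.32): print(z,pix2w(t,(160.5,269.2),z)-[*c,0])
"
```

```text
0.12 [0.39005249 0.28033921 0.12      ]
0.135 [0.38026134 0.2844613  0.135     ]
0.15 [0.37047019 0.28858338 0.15      ]
0.16 [0.36394275 0.29133143 0.16      ]
0.17 [0.35741532 0.29407949 0.17      ]
0.25 [-0.01516714 -0.05205797  0.25      ]
0.28 [-0.01463586 -0.05757671  0.28      ]
0.3 [-0.01428167 -0.06125588  0.3       ]
0.32 [-0.01392748 -0.06493504  0.32      ]
```

The evidence points to tips about 33 mm higher than reported. I'll reopen, descend 30 mm and close again.

>>> {"method": "move_arm", "body": {
  "steps": [
    [1, 0, 0, 0, 0],
    [1, 0, 0, 0, 0],
    [1, 0, 0, 0, 0],
    [1, 0, 0, 0, 0],
    [1, 0, 0, 0, 0],
    [1, 0, 0, 0, 0],
    [1, 0, 0, 0.008, 0],
    [1, 0, 0, 0.016, 0],
    [1, 0, 0, 0.024, 0],
    [1, 0, 0, 0.03, 0],
    [1, 0, 0, 0.03, 0]
  ]
}}

```text
t: 8.27
position: [0.376, 0.287, 0.1143]
ee_rot: [-0.001, 0.18, 0.984, -0.001]
ft_force: [-0.8, 0.1, 0.7]
grip_width: 0.0874
grip_force: 0.0
```

>>> {"method": "move_arm", "body": {
  "steps": [
    [0.6, 0, 0, 0, 0],
    [0.3, 0, 0, 0, 0],
    [0.3, 0, 0, 0, 0],
    [0.3, 0, 0, 0, 0],
    [0.3, 0, 0, 0, 0],
    [0.3, 0, 0, 0, 0],
    [0.3, 0, 0, 0, 0],
    [0.3, 0, 0, 0, 0],
    [0.3, 0, 0, 0, 0]
  ],
  "grip_force": 5
}}

```text
t: 9.02
position: [0.3768, 0.2876, 0.116]
ee_rot: [0.0, 0.18, 0.984, -0.0]
ft_force: [-0.3, -0.4, 2.1]
grip_width: 0.0473
grip_force: 5.0
```

The width is now 47 mm with contact, so the head is held. Firming the grip and lifting.

>>> {"method": "move_arm", "body": {
  "steps": [
    [0.3, 0, 0, 0, 0],
    [0.3, 0, 0, 0, 0],
    [0.3, 0, 0, -0.005, 0],
    [0.3, 0, 0, -0.015, 0],
    [0.3, 0, 0, -0.03, 0],
    [0.3, 0, 0, -0.045, 0],
    [0.3, 0, 0, -0.06, 0],
    [0.3, 0, 0, -0.075, 0],
    [0.3, 0, 0, -0.085, 0],
    [0.3, 0, 0, -0.09, 0],
    [0.3, 0, 0, -0.09, 0]
  ],
  "grip_force": 25
}}

```text
t: 9.93
position: [0.3773, 0.288, 0.207]
ee_rot: [0.001, 0.18, 0.984, 0.0]
ft_force: [0.2, 0.4, -1.7]
grip_width: 0.0469
grip_force: 25.0
```

```bash
python3 -c "
from h import *
go([.5919,.0871,.206],69.5); print(bot.get_obs()['grip_force'])
s=snap('scene','s7.png')"
```

```text
t 9.93 pos [0.3773 0.288  0.207 ] w 0.0469 f [ 0.2  0.4 -1.7] q7 0.13 tilt 0.10 -> d(mm) [-272.  -111.6    1.2] spin -0.3
24.99957803694997
```

>>> {"method": "move_arm", "body": {
  "steps": [
    [0.3, -0.008, -0.003, 0, 0],
    [0.3, -0.025, -0.01, 0, 0],
    [0.3, -0.05, -0.02, 0, 0],
    [0.3, -0.08, -0.033, 0, 0],
    [0.3, -0.112, -0.046, 0, 0],
    [0.3, -0.145, -0.06, 0, 0],
    [0.3, -0.178, -0.073, 0, 0],
    [0.3, -0.208, -0.086, 0, 0],
    [0.3, -0.235, -0.097, 0, 0],
    [0.3, -0.255, -0.105, 0, 0],
    [0.3, -0.268, -0.11, 0, 0],
    [0.3, -0.272, -0.112, 0, 0]
  ]
}}

```text
t: 10.98
position: [0.5926, 0.0838, 0.2044]
ee_rot: [-0.001, 0.182, 0.983, -0.0]
ft_force: [0.7, -0.3, -1.1]
grip_width: 0.0467
grip_force: 25.0
```

>>> {"method": "move_arm", "body": {
  "steps": [
    [0.3, 0, 0, 0, 0],
    [0.3, 0, 0, 0.005, 0],
    [0.3, 0, 0, 0.01, 0]
  ]
}}

```text
t: 11.23
position: [0.5905, 0.0881, 0.1959]
ee_rot: [0.0, 0.179, 0.984, 0.0]
ft_force: [-0.5, 0.8, -1.2]
grip_width: 0.0469
grip_force: 25.0
```

```bash
python3 -c "
from h import *
go([.5919,.0871,.124],69.5)
s=snap('scene');t=snap('top')
x,y=200,130
a=[cv2.resize(q['color'][y:y+100,x:x+100,::-1],None,fx=4,fy=4,interpolation=cv2.INTER_CUBIC) for q,x,y in ((s,195,140),(t,180,150))]
cv2.imwrite('pics/p1.png',np.hstack(a))"
```

```text
t 11.23 pos [0.5905 0.0881 0.1959] w 0.0469 f [-0.5  0.8 -1.2] q7 0.58 tilt 0.03 -> d(mm) [-1.7 -0.5 71.9] spin -0.1
```

View pics/p1.png

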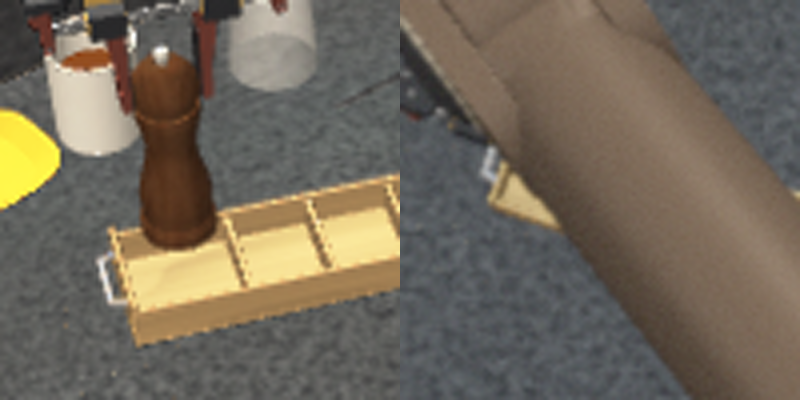

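The mill is upright above the large pocket, with its base at crop (178,235). Lowering it.

>>> {"method": "move_arm", "body": {
  "steps": [
    [0.3, -0.001, 0, 0.01, 0],
    [0.3, -0.001, 0, 0.022, 0],
    [0.3, -0.001, 0, 0.034, 0],
    [0.3, -0.001, 0, 0.046, 0],
    [0.3, -0.001, 0, 0.055, 0],
    [0.3, -0.001, 0, 0.062, 0],
    [0.3, -0.001, 0, 0.067, 0],
    [0.3, -0.001, 0, 0.07, 0],
    [0.3, -0.001, 0, 0.07, 0],
    [0.3, -0.001, 0, 0.07, 0]
  ]
}}

```text
t: 12.17
position: [0.5925, 0.0863, 0.1262]
ee_rot: [0.0, 0.18, 0.984, 0.0]
ft_force: [-0.0, -0.1, -1.6]
grip_width: 0.0466
grip_force: 25.0
```

```bash
python3 -c "
from h import *
go([.5919,.0871,.124],69.5)"
```

```text
t 12.17 pos [0.5925 0.0863 0.1262] w 0.0466 f [-0.  -0.1 -1.6] q7 0.53 tilt 0.02 -> d(mm) [0.9 0.6 2.2] spin -0.3
```

>>> {"method": "move_arm", "body": {
  "steps": [
    [0.3, 0, 0, 0.001, 0],
    [0.3, 0, 0, 0.002, 0],
    [0.3, 0, 0, 0.002, 0]
  ]
}}

```text
t: 12.42
position: [0.5925, 0.0861, 0.1241]
ee_rot: [0.0, 0.18, 0.984, 0.0]
ft_force: [0.4, -0.1, -1.6]
grip_width: 0.0469
grip_force: 25.0
```

>>> {"method": "move_arm", "body": {
  "steps": [
    [0.3, 0, 0, 0.0005, 0],
    [0.3, 0, 0, 0.001, 0],
    [0.3, 0, 0, 0.001, 0]
  ]
}}

```text
t: 12.67
position: [0.593, 0.0861, 0.1241]
ee_rot: [0.001, 0.18, 0.984, -0.0]
ft_force: [-0.9, -1.0, 6.2]
grip_width: 0.0467
grip_force: 25.0
```

Contact. Releasing and rising.

>>> {"method": "move_arm", "body": {
  "steps": [
    [0.6, 0, 0, 0, 0],
    [0.8, 0, 0, 0, 0],
    [1, 0, 0, 0, 0],
    [1, 0, 0, 0, 0],
    [1, 0, 0, 0, 0],
    [1, 0, 0, -0.02, 0],
    [1, 0, 0, -0.045, 0],
    [1, 0, 0, -0.07, 0],
    [1, 0, 0, -0.09, 0],
    [1, 0, 0, -0.1, 0],
    [1, 0, 0, -0.1, 0]
  ]
}}

```text
t: 13.58
position: [0.5933, 0.0867, 0.2251]
ee_rot: [0.002, 0.18, 0.984, 0.001]
ft_force: [-0.6, 0.3, -0.2]
grip_width: 0.088
grip_force: 0.0
```

```bash
python3 -c "
from h import *
go([.634,-.3055,.225],-20.5)
s=snap('scene')
for d in bot.look_for('pepper_mill',s)[:2]: print(d['xyz'],d['conf'])"
```

```text
t 13.58 pos [0.5933 0.0867 0.2251] w 0.0880 f [-0.6  0.3 -0.2] q7 0.60 tilt 0.20 -> d(mm) [-177.2 -352.2    0. ] spin 89.7
[0.5756, 0.096, 0.0957] 0.73
```

>>> {"method": "move_arm", "body": {
  "steps": [
    [1, -0.008, -0.016, 0, 7],
    [1, -0.022, -0.044, 0, 14],
    [1, -0.038, -0.075, 0, 21],
    [1, -0.054, -0.107, 0, 28],
    [1, -0.07, -0.14, 0, 35],
    [1, -0.086, -0.172, 0, 42],
    [1, -0.102, -0.204, 0, 49],
    [1, -0.118, -0.236, 0, 56],
    [1, -0.134, -0.268, 0, 63],
    [1, -0.15, -0.3, 0, 70],
    [1, -0.166, -0.33, 0, 77],
    [1, -0.177, -0.352, 0, 84]
  ]
}}

```text
t: 14.68
position: [0.6315, -0.3099, 0.2202]
ee_rot: [-0.001, 0.795, 0.607, -0.002]
ft_force: [0.5, 0.3, 0.1]
grip_width: 0.0877
grip_force: 0.0
```

>>> {"method": "move_arm", "body": {
  "steps": [
    [1, 0, 0, 0, 6],
    [1, 0, 0, 0, 6]
  ]
}}

```text
t: 14.85
position: [0.6315, -0.3079, 0.22]
ee_rot: [-0.001, 0.825, 0.565, -0.001]
ft_force: [0.5, 0.4, -0.5]
grip_width: 0.0879
grip_force: 0.0
```

```bash
python3 -c "
from h import *
go([.634,-.3055,.028],-20.5)
s=snap('scene')
cv2.imwrite('pics/dbg.png',s['color'][:,:,::-1])
for d in bot.look_for('salt_shaker',s)[:3]: print(d['xyz'],d['conf'])"
```

```text
t 14.85 pos [ 0.6315 -0.3079  0.22  ] w 0.0879 f [ 0.5  0.4 -0.5] q7 -0.20 tilt 0.22 -> d(mm) [  3.3   2.1 192. ] spin -0.7
[0.6163, -0.2994, 0.0545] 0.62
[0.6072, -0.3726, 0.0498] 0.51
[0.6436, -0.2179, 0.0483] 0.47
```

>>> {"method": "move_arm", "body": {
  "steps": [
    [1, 0.003, 0.002, 0.03, 0],
    [1, 0.003, 0.002, 0.06, 0],
    [1, 0.003, 0.002, 0.09, 0],
    [1, 0.003, 0.002, 0.115, 0],
    [1, 0.003, 0.002, 0.135, 0],
    [1, 0.003, 0.002, 0.15, 0],
    [1, 0.003, 0.002, 0.16, 0],
    [1, 0.003, 0.002, 0.16, 0]
  ]
}}

```text
t: 15.62
position: [0.6348, -0.3024, 0.0606]
ee_rot: [-0.002, 0.822, 0.569, -0.001]
ft_force: [0.1, 0.1, 0.5]
grip_width: 0.088
grip_force: 0.0
```

```bash
python3 -c "
from h import *
go([.634,-.3055,.028],-20.5)"
```

```text
t 15.62 pos [ 0.6348 -0.3024  0.0606] w 0.0880 f [0.1 0.1 0.5] q7 -0.26 tilt 0.19 -> d(mm) [-3.2  0.4 32.6] spin -0.1
```

>>> {"method": "move_arm", "body": {
  "steps": [
    [1, -0.003, 0, 0.01, 0],
    [1, -0.003, 0, 0.02, 0],
    [1, -0.003, 0, 0.028, 0],
    [1, -0.003, 0, 0.032, 0],
    [1, -0.003, 0, 0.032, 0]
  ]
}}

```text
t: 16.03
position: [0.6342, -0.3063, 0.0298]
ee_rot: [-0.001, 0.823, 0.568, -0.0]
ft_force: [-0.2, -0.6, 0.9]
grip_width: 0.0878
grip_force: 0.0
```

>>> {"method": "move_arm", "body": {
  "steps": [
    [0.6, 0, 0, 0, 0],
    [0.3, 0, 0, 0, 0],
    [0.3, 0, 0, 0, 0],
    [0.3, 0, 0, 0, 0],
    [0.3, 0, 0, 0, 0],
    [0.3, 0, 0, 0, 0],
    [0.3, 0, 0, 0, 0],
    [0.3, 0, 0, 0, 0],
    [0.3, 0, 0, 0, 0]
  ],
  "grip_force": 6
}}

```text
t: 16.78
position: [0.6346, -0.3063, 0.031]
ee_rot: [-0.0, 0.823, 0.568, -0.0]
ft_force: [-0.6, 0.4, 0.7]
grip_width: 0.0376
grip_force: 6.1
```

The width is 37.6 mm, so this grasp is on the taper. Lowering 12 mm and gripping again.

>>> {"method": "move_arm", "body": {
  "steps": [
    [0.8, 0, 0, 0, 0],
    [0.8, 0, 0, 0, 0],
    [0.8, 0, 0, 0, 0],
    [0.8, 0, 0, 0, 0],
    [0.8, 0, 0, 0.006, 0],
    [0.8, 0, 0, 0.012, 0],
    [0.8, 0, 0, 0.012, 0],
    [0.3, 0, 0, 0.012, 0],
    [0.3, 0, 0, 0.012, 0],
    [0.3, 0, 0, 0.012, 0],
    [0.3, 0, 0, 0.012, 0],
    [0.3, 0, 0, 0.012, 0]
  ]
}}

```text
t: 17.78
position: [0.6346, -0.3065, 0.0192]
ee_rot: [-0.0, 0.823, 0.568, -0.0]
ft_force: [-1.5, 0.8, 2.3]
grip_width: 0.0418
grip_force: 6.1
```

>>> {"method": "move_arm", "body": {
  "steps": [
    [0.3, 0, 0, 0, 0],
    [0.3, 0, 0, 0, 0]
  ]
}}

```text
t: 17.95
position: [0.6347, -0.3065, 0.0192]
ee_rot: [-0.0, 0.823, 0.568, -0.0]
ft_force: [-1.2, 0.9, 1.5]
grip_width: 0.0412
grip_force: 6.1
```

>>> {"method": "move_arm", "body": {
  "steps": [
    [0.8, 0, 0, 0, 0],
    [0.8, 0, 0, 0, 0],
    [0.8, 0, 0, 0, 0],
    [0.8, 0, 0, 0, 0],
    [0.8, 0, 0, 0.005, 0],
    [0.8, 0, 0, 0.01, 0],
    [0.8, 0, 0, 0.01, 0]
  ]
}}

```text
t: 18.53
position: [0.634, -0.3063, 0.0074]
ee_rot: [-0.001, 0.823, 0.568, -0.001]
ft_force: [-0.8, -0.1, 1.1]
grip_width: 0.0704
grip_force: 0.0
```

>>> {"method": "move_arm", "body": {
  "steps": [
    [0.3, 0, 0, 0, 0],
    [0.3, 0, 0, 0, 0],
    [0.3, 0, 0, 0, 0],
    [0.3, 0, 0, 0, 0],
    [0.3, 0, 0, 0, 0],
    [0.3, 0, 0, 0, 0],
    [0.3, 0, 0, 0, 0]
  ]
}}

```text
t: 19.12
position: [0.6348, -0.3064, 0.0091]
ee_rot: [-0.0, 0.823, 0.568, 0.0]
ft_force: [-0.8, 1.1, 0.8]
grip_width: 0.0418
grip_force: 6.0
```

The body is about 42 mm wide here. I'll take the final grip 11 mm higher so the fingers clear the carrier walls, then lift.

>>> {"method": "move_arm", "body": {
  "steps": [
    [0.7, 0, 0, 0, 0],
    [0.7, 0, 0, 0, 0],
    [0.7, 0, 0, -0.006, 0],
    [0.7, 0, 0, -0.011, 0],
    [0.7, 0, 0, -0.011, 0],
    [0.3, 0, 0, -0.011, 0],
    [0.3, 0, 0, -0.011, 0],
    [0.3, 0, 0, -0.011, 0],
    [0.3, 0, 0, -0.011, 0],
    [0.3, 0, 0, -0.011, 0],
    [0.3, 0, 0, -0.011, 0],
    [0.3, 0, 0, -0.011, 0]
  ],
  "grip_force": 15
}}

```text
t: 20.12
position: [0.6345, -0.3065, 0.0198]
ee_rot: [-0.0, 0.823, 0.568, -0.0]
ft_force: [-1.6, 1.0, 0.5]
grip_width: 0.0406
grip_force: 15.0
```

```bash
python3 -c "
from h import *
go([.5173,-.1124,.108],-20.5);print(bot.get_obs()['grip_force'])"
```

```text
t 20.12 pos [ 0.6345 -0.3065  0.0198] w 0.0406 f [-1.6  1.   0.5] q7 -0.28 tilt 0.03 -> d(mm) [ 139.8 -178.5  -88.1] spin -0.3
14.96427986829076
```

>>> {"method": "move_arm", "body": {
  "steps": [
    [0.3, 0, 0, -0.004, 0],
    [0.3, 0, 0, -0.012, 0],
    [0.3, 0, 0, -0.024, 0],
    [0.3, 0, 0, -0.038, 0],
    [0.3, 0, 0, -0.052, 0],
    [0.3, 0, 0, -0.066, 0],
    [0.3, 0, 0, -0.078, 0],
    [0.3, 0, 0, -0.086, 0],
    [0.3, 0, 0, -0.09, 0],
    [0.3, 0, 0, -0.09, 0]
  ]
}}

```text
t: 20.95
position: [0.6353, -0.3067, 0.1113]
ee_rot: [0.001, 0.823, 0.568, 0.0]
ft_force: [0.2, 0.4, -1.5]
grip_width: 0.0405
grip_force: 14.8
```

>>> {"method": "move_arm", "body": {
  "steps": [
    [0.3, 0.006, -0.008, 0, 0],
    [0.3, 0.018, -0.023, 0, 0],
    [0.3, 0.033, -0.042, 0, 0],
    [0.3, 0.049, -0.062, 0, 0],
    [0.3, 0.065, -0.083, 0, 0],
    [0.3, 0.081, -0.103, 0, 0],
    [0.3, 0.097, -0.124, 0, 0],
    [0.3, 0.112, -0.143, 0, 0],
    [0.3, 0.125, -0.16, 0, 0],
    [0.3, 0.134, -0.171, 0, 0],
    [0.3, 0.139, -0.177, 0, 0],
    [0.3, 0.14, -0.1785, 0, 0]
  ]
}}

```text
t: 21.95
position: [0.5169, -0.111, 0.1098]
ee_rot: [-0.0, 0.823, 0.569, -0.0]
ft_force: [-0.1, 0.1, -1.2]
grip_width: 0.0406
grip_force: 14.8
```

>>> {"method": "move_arm", "body": {
  "steps": [
    [0.3, 0, 0, 0, 0],
    [0.3, 0, 0, 0, 0]
  ]
}}

```text
t: 22.12
position: [0.5181, -0.1133, 0.1099]
ee_rot: [0.0, 0.823, 0.568, 0.0]
ft_force: [1.4, 0.8, -1.6]
grip_width: 0.0404
grip_force: 14.8
```

```bash
python3 -c "
from h import *
go([.5173,-.1124,.028],-20.5);print(bot.get_obs()['grip_force'])"
```

```text
t 22.12 pos [ 0.5181 -0.1133  0.1099] w 0.0404 f [ 1.4  0.8 -1.6] q7 -0.51 tilt 0.03 -> d(mm) [ 0.6 -1.1 81.9] spin -0.3
14.80752659670543
```

>>> {"method": "move_arm", "body": {
  "steps": [
    [0.3, 0, -0.001, 0.01, 0],
    [0.3, 0, -0.001, 0.022, 0],
    [0.3, 0, -0.001, 0.035, 0],
    [0.3, 0, -0.001, 0.048, 0],
    [0.3, 0, -0.001, 0.06, 0],
    [0.3, 0, -0.001, 0.069, 0],
    [0.3, 0, -0.001, 0.075, 0],
    [0.3, 0, -0.001, 0.078, 0],
    [0.3, 0, -0.001, 0.079, 0],
    [0.3, 0, -0.001, 0.079, 0]
  ]
}}

```text
t: 22.95
position: [0.5168, -0.1119, 0.031]
ee_rot: [0.0, 0.823, 0.568, 0.0]
ft_force: [-0.5, 0.1, -2.0]
grip_width: 0.0404
grip_force: 14.8
```

>>> {"method": "move_arm", "body": {
  "steps": [
    [0.3, 0, 0, 0.001, 0],
    [0.3, 0, 0, 0.002, 0],
    [0.3, 0, 0, 0.002, 0]
  ]
}}

```text
t: 23.2
position: [0.5169, -0.112, 0.0292]
ee_rot: [0.0, 0.823, 0.568, 0.0]
ft_force: [-0.1, 0.1, -1.7]
grip_width: 0.0404
grip_force: 14.8
```

>>> {"method": "move_arm", "body": {
  "steps": [
    [0.3, 0, 0, 0.0005, 0],
    [0.3, 0, 0, 0.001, 0],
    [0.3, 0, 0, 0.001, 0]
  ]
}}

```text
t: 23.45
position: [0.5167, -0.112, 0.028]
ee_rot: [0.0, 0.823, 0.568, 0.0]
ft_force: [0.6, 0.1, -2.4]
grip_width: 0.0406
grip_force: 14.8
```

>>> {"method": "move_arm", "body": {
  "steps": [
    [0.3, 0, 0, 0.0005, 0],
    [0.3, 0, 0, 0.001, 0],
    [0.3, 0, 0, 0.001, 0]
  ]
}}

```text
t: 23.7
position: [0.5168, -0.1119, 0.0275]
ee_rot: [0.0, 0.823, 0.568, -0.0]
ft_force: [-1.3, 1.2, 6.8]
grip_width: 0.0406
grip_force: 15.2
```

>>> {"method": "move_arm", "body": {
  "steps": [
    [0.5, 0, 0, 0, 0],
    [0.54, 0, 0, 0, 0],
    [0.54, 0, 0, 0, 0],
    [0.54, 0, 0, 0, 0],
    [0.54, 0, 0, -0.01, 0],
    [0.54, 0, 0, -0.03, 0],
    [0.54, 0, 0, -0.055, 0],
    [0.54, 0, 0, -0.085, 0],
    [0.8, 0, 0, -0.12, 0],
    [1, 0, 0, -0.15, 0],
    [1, 0, 0, -0.17, 0],
    [1, 0, 0, -0.17, 0]
  ]
}}

```text
t: 24.7
position: [0.5191, -0.1118, 0.2022]
ee_rot: [0.003, 0.823, 0.568, 0.002]
ft_force: [0.1, -0.7, 0.1]
grip_width: 0.0704
grip_force: 0.0
```

```bash
python3 -c "
from h import *
go([.3715,-.297,.2],-20.5)"
```

```text
t 24.70 pos [ 0.5191 -0.1118  0.2022] w 0.0704 f [ 0.1 -0.7  0.1] q7 -0.44 tilt 0.44 -> d(mm) [-225.5  -72.3    1.5] spin -0.3
```

>>> {"method": "move_arm", "body": {
  "steps": [
    [1, -0.015, -0.005, 0, 0],
    [1, -0.04, -0.013, 0, 0],
    [1, -0.07, -0.022, 0, 0],
    [1, -0.1, -0.032, 0, 0],
    [1, -0.13, -0.042, 0, 0],
    [1, -0.16, -0.051, 0, 0],
    [1, -0.19, -0.061, 0, 0],
    [1, -0.212, -0.068, 0, 0],
    [1, -0.225, -0.072, 0, 0],
    [1, -0.225, -0.072, 0, 0],
    [1, -0.225, -0.072, 0, 0]
  ]
}}

```text
t: 25.62
position: [0.3692, -0.2967, 0.1969]
ee_rot: [-0.0, 0.823, 0.567, 0.0]
ft_force: [0.6, 0.6, 0.4]
grip_width: 0.0877
grip_force: 0.0
```

```bash
python3 -c "
from h import *
go([.3715,-.297,.055],-20.5)"
```

```text
t 25.62 pos [ 0.3692 -0.2967  0.1969] w 0.0877 f [0.6 0.6 0.4] q7 0.09 tilt 0.02 -> d(mm) [  0.5   2.3 141.9] spin -0.4
```

>>> {"method": "move_arm", "body": {
  "steps": [
    [1, 0, 0.002, 0.015, 0],
    [1, 0, 0.002, 0.035, 0],
    [1, 0, 0.002, 0.055, 0],
    [1, 0, 0.002, 0.075, 0],
    [1, 0, 0.002, 0.095, 0],
    [1, 0, 0.002, 0.113, 0],
    [1, 0, 0.002, 0.128, 0],
    [1, 0, 0.002, 0.138, 0],
    [1, 0, 0.002, 0.142, 0],
    [1, 0, 0.002, 0.142, 0]
  ]
}}

```text
t: 26.45
position: [0.3717, -0.2963, 0.0544]
ee_rot: [-0.001, 0.823, 0.569, 0.0]
ft_force: [0.4, -0.5, 1.0]
grip_width: 0.088
grip_force: 0.0
```

>>> {"method": "move_arm", "body": {
  "steps": [
    [0.6, 0, 0, 0, 0],
    [0.3, 0, 0, 0, 0],
    [0.3, 0, 0, 0, 0],
    [0.3, 0, 0, 0, 0],
    [0.3, 0, 0, 0, 0],
    [0.3, 0, 0, 0, 0],
    [0.3, 0, 0, 0, 0],
    [0.3, 0, 0, 0, 0],
    [0.3, 0, 0, 0, 0],
    [0.3, 0, 0, 0, 0]
  ],
  "grip_force": 15
}}

```text
t: 27.28
position: [0.3715, -0.2975, 0.055]
ee_rot: [0.0, 0.823, 0.568, 0.0]
ft_force: [-0.4, 0.5, 1.7]
grip_width: 0.0404
grip_force: 15.0
```

```bash
python3 -c "
from h import *
go([.5408,-.0496,.155],-20.5);print(bot.get_obs()['grip_force'])"
```

```text
t 27.28 pos [ 0.3715 -0.2975  0.055 ] w 0.0404 f [-0.4  0.5  1.7] q7 -0.06 tilt 0.01 -> d(mm) [ 291.9   70.4 -100. ] spin -0.3
14.959550835192204
```

>>> {"method": "move_arm", "body": {
  "steps": [
    [0.3, 0, 0, -0.004, 0],
    [0.3, 0, 0, -0.014, 0],
    [0.3, 0, 0, -0.03, 0],
    [0.3, 0, 0, -0.05, 0],
    [0.3, 0, 0, -0.07, 0],
    [0.3, 0, 0, -0.09, 0],
    [0.3, 0, 0, -0.11, 0],
    [0.3, 0, 0, -0.126, 0],
    [0.3, 0, 0, -0.136, 0],
    [0.3, 0, 0, -0.14, 0],
    [0.3, 0, 0, -0.14, 0]
  ]
}}

```text
t: 28.2
position: [0.3716, -0.2977, 0.1958]
ee_rot: [0.001, 0.823, 0.568, 0.0]
ft_force: [0.4, -0.1, -1.1]
grip_width: 0.0406
grip_force: 15.0
```

>>> {"method": "move_arm", "body": {
  "steps": [
    [0.3, 0.008, 0.002, 0, 0],
    [0.3, 0.028, 0.007, 0, 0],
    [0.3, 0.055, 0.013, 0, 0],
    [0.3, 0.087, 0.021, 0, 0],
    [0.3, 0.12, 0.029, 0, 0],
    [0.3, 0.155, 0.037, 0, 0],
    [0.3, 0.19, 0.046, 0, 0],
    [0.3, 0.223, 0.054, 0, 0],
    [0.3, 0.252, 0.061, 0, 0],
    [0.3, 0.275, 0.066, 0, 0],
    [0.3, 0.288, 0.07, 0, 0],
    [0.3, 0.292, 0.0705, 0, 0]
  ]
}}

```text
t: 29.2
position: [0.5414, -0.0456, 0.1936]
ee_rot: [-0.001, 0.822, 0.57, 0.0]
ft_force: [-0.7, -0.6, -0.5]
grip_width: 0.0407
grip_force: 15.0
```

>>> {"method": "move_arm", "body": {
  "steps": [
    [0.3, 0, 0, 0, 0],
    [0.3, 0, 0, 0, 0]
  ]
}}

```text
t: 29.37
position: [0.54, -0.0499, 0.194]
ee_rot: [-0.0, 0.823, 0.568, -0.001]
ft_force: [0.3, 0.0, -0.8]
grip_width: 0.0408
grip_force: 15.0
```

```bash
python3 -c "
from h import *
go([.5408,-.0496,.063],-20.5);print(bot.get_obs()['grip_force'])"
```

```text
t 29.37 pos [ 0.54   -0.0499  0.194 ] w 0.0408 f [ 0.3  0.  -0.8] q7 -0.59 tilt 0.11 -> d(mm) [  0.6   0.8 131. ] spin -0.3
14.955454990267754
```

>>> {"method": "move_arm", "body": {
  "steps": [
    [0.3, 0.0005, 0.0005, 0.012, 0],
    [0.3, 0.0005, 0.0005, 0.028, 0],
    [0.3, 0.0005, 0.0005, 0.045, 0],
    [0.3, 0.0005, 0.0005, 0.062, 0],
    [0.3, 0.0005, 0.0005, 0.079, 0],
    [0.3, 0.0005, 0.0005, 0.095, 0],
    [0.3, 0.0005, 0.0005, 0.109, 0],
    [0.3, 0.0005, 0.0005, 0.119, 0],
    [0.3, 0.0005, 0.0005, 0.126, 0],
    [0.3, 0.0005, 0.0005, 0.129, 0],
    [0.3, 0.0005, 0.0005, 0.129, 0]
  ]
}}

```text
t: 30.28
position: [0.5412, -0.0495, 0.0654]
ee_rot: [-0.0, 0.823, 0.568, -0.0]
ft_force: [0.1, 0.4, -0.3]
grip_width: 0.0409
grip_force: 15.0
```

>>> {"method": "move_arm", "body": {
  "steps": [
    [0.3, 0, 0, 0.0005, 0],
    [0.3, 0, 0, 0.001, 0],
    [0.3, 0, 0, 0.001, 0]
  ]
}}

```text
t: 30.53
position: [0.542, -0.0492, 0.0655]
ee_rot: [0.0, 0.823, 0.568, 0.0]
ft_force: [-0.1, 0.2, -1.9]
grip_width: 0.0405
grip_force: 15.0
```

>>> {"method": "move_arm", "body": {
  "steps": [
    [0.3, 0, 0, 0.0005, 0],
    [0.3, 0, 0, 0.001, 0],
    [0.3, 0, 0, 0.001, 0]
  ]
}}

```text
t: 30.78
position: [0.5416, -0.0492, 0.064]
ee_rot: [0.0, 0.823, 0.568, 0.0]
ft_force: [0.8, 0.0, -1.2]
grip_width: 0.0407
grip_force: 15.0
```

>>> {"method": "move_arm", "body": {
  "steps": [
    [0.3, 0, 0, 0.0005, 0],
    [0.3, 0, 0, 0.001, 0],
    [0.3, 0, 0, 0.001, 0]
  ]
}}

```text
t: 31.03
position: [0.5417, -0.0491, 0.0631]
ee_rot: [0.0, 0.823, 0.568, 0.0]
ft_force: [-0.2, -0.3, 1.2]
grip_width: 0.0405
grip_force: 15.0
```

>>> {"method": "move_arm", "body": {
  "steps": [
    [0.3, 0, 0, 0.0005, 0],
    [0.3, 0, 0, 0.001, 0],
    [0.3, 0, 0, 0.001, 0]
  ]
}}

```text
t: 31.28
position: [0.5422, -0.0492, 0.0627]
ee_rot: [0.001, 0.823, 0.568, 0.0]
ft_force: [-1.4, -0.3, 5.0]
grip_width: 0.0401
grip_force: 15.0
```

>>> {"method": "move_arm", "body": {
  "steps": [
    [0.5, 0, 0, 0, 0],
    [0.56, 0, 0, 0, 0],
    [0.56, 0, 0, 0, 0],
    [0.56, 0, 0, 0, 0],
    [0.56, 0, 0, -0.01, 0],
    [0.56, 0, 0, -0.03, 0],
    [0.56, 0, 0, -0.06, 0],
    [0.7, 0, 0, -0.09, 0],
    [1, 0, 0, -0.12, 0],
    [1, 0, 0, -0.14, 0],
    [1, 0, 0, -0.15, 0],
    [1, 0, 0, -0.15, 0]
  ]
}}

```text
t: 32.28
position: [0.5427, -0.0491, 0.2145]
ee_rot: [0.002, 0.823, 0.568, 0.001]
ft_force: [0.6, -0.1, 0.7]
grip_width: 0.0789
grip_force: 0.0
```

```bash
python3 -c "
from h import *
go([.4862,.4019,.21],-20.5)"
```

```text
t 32.28 pos [ 0.5427 -0.0491  0.2145] w 0.0789 f [ 0.6 -0.1  0.7] q7 -0.58 tilt 0.24 -> d(mm) [ 401.6 -212.9    3.9] spin -0.3
```

>>> {"method": "move_arm", "body": {
  "steps": [
    [1, 0.02, -0.011, 0, 0],
    [1, 0.054, -0.029, 0, 0],
    [1, 0.09, -0.048, 0, 0],
    [1, 0.126, -0.067, 0, 0],
    [1, 0.162, -0.086, 0, 0],
    [1, 0.198, -0.105, 0, 0],
    [1, 0.234, -0.124, 0, 0],
    [1, 0.27, -0.143, 0, 0],
    [1, 0.306, -0.162, 0, 0],
    [1, 0.34, -0.18, 0, 0],
    [1, 0.37, -0.196, 0, 0],
    [1, 0.395, -0.209, 0, 0]
  ]
}}

```text
t: 33.28
position: [0.4843, 0.3968, 0.2099]
ee_rot: [-0.0, 0.822, 0.569, -0.001]
ft_force: [0.5, 1.1, 0.4]
grip_width: 0.0874
grip_force: 0.0
```

>>> {"method": "move_arm", "body": {
  "steps": [
    [1, 0.0065, -0.004, 0, 0],
    [1, 0.0065, -0.004, 0, 0],
    [1, 0.0065, -0.004, 0, 0]
  ]
}}

```text
t: 33.53
position: [0.4846, 0.4008, 0.2104]
ee_rot: [0.0, 0.823, 0.568, -0.001]
ft_force: [-0.1, 0.0, 0.3]
grip_width: 0.0878
grip_force: 0.0
```

```bash
python3 -c "
from h import *
go([.4862,.4019,.055],-20.5)"
```

```text
t 33.53 pos [0.4846 0.4008 0.2104] w 0.0878 f [-0.1  0.   0.3] q7 -1.43 tilt 0.15 -> d(mm) [  2.    1.3 155.4] spin -0.2
```

>>> {"method": "move_arm", "body": {
  "steps": [
    [1, 0.001, 0.001, 0.015, 0],
    [1, 0.001, 0.001, 0.037, 0],
    [1, 0.001, 0.001, 0.06, 0],
    [1, 0.001, 0.001, 0.083, 0],
    [1, 0.001, 0.001, 0.105, 0],
    [1, 0.001, 0.001, 0.125, 0],
    [1, 0.001, 0.001, 0.141, 0],
    [1, 0.001, 0.001, 0.151, 0],
    [1, 0.001, 0.001, 0.155, 0],
    [1, 0.001, 0.001, 0.155, 0]
  ]
}}

```text
t: 34.37
position: [0.4866, 0.4006, 0.0562]
ee_rot: [0.0, 0.824, 0.567, -0.001]
ft_force: [-0.2, 0.6, 1.0]
grip_width: 0.088
grip_force: 0.0
```

>>> {"method": "move_arm", "body": {
  "steps": [
    [0.6, 0, 0, 0, 0],
    [0.3, 0, 0, 0, 0],
    [0.3, 0, 0, 0, 0],
    [0.3, 0, 0, 0, 0],
    [0.3, 0, 0, 0, 0],
    [0.3, 0, 0, 0, 0],
    [0.3, 0, 0, 0, 0],
    [0.3, 0, 0, 0, 0],
    [0.3, 0, 0, 0, 0],
    [0.3, 0, 0, 0, 0]
  ],
  "grip_force": 15
}}

```text
t: 35.2
position: [0.4861, 0.4025, 0.057]
ee_rot: [-0.0, 0.823, 0.568, 0.0]
ft_force: [0.1, -0.2, 0.3]
grip_width: 0.0404
grip_force: 15.0
```

```bash
python3 -c "
from h import *
go([.5642,.0131,.155],-20.5);print(bot.get_obs()['grip_force'])"
```

```text
t 35.20 pos [0.4861 0.4025 0.057 ] w 0.0404 f [ 0.1 -0.2  0.3] q7 -1.53 tilt 0.01 -> d(mm) [-336.4  211.1  -98. ] spin -0.3
14.993707090616226
```

>>> {"method": "move_arm", "body": {
  "steps": [
    [0.3, 0, 0, -0.004, 0],
    [0.3, 0, 0, -0.016, 0],
    [0.3, 0, 0, -0.036, 0],
    [0.3, 0, 0, -0.06, 0],
    [0.3, 0, 0, -0.085, 0],
    [0.3, 0, 0, -0.11, 0],
    [0.3, 0, 0, -0.135, 0],
    [0.3, 0, 0, -0.16, 0],
    [0.3, 0, 0, -0.182, 0],
    [0.3, 0, 0, -0.197, 0],
    [0.3, 0, 0, -0.205, 0],
    [0.3, 0, 0, -0.205, 0]
  ]
}}

```text
t: 36.2
position: [0.4864, 0.4031, 0.2645]
ee_rot: [-0.0, 0.823, 0.568, 0.002]
ft_force: [0.1, 0.5, -0.7]
grip_width: 0.0406
grip_force: 15.0
```

>>> {"method": "move_arm", "body": {
  "steps": [
    [0.3, -0.008, 0.005, 0, 0],
    [0.3, -0.028, 0.017, 0, 0],
    [0.3, -0.055, 0.034, 0, 0],
    [0.3, -0.085, 0.053, 0, 0],
    [0.3, -0.116, 0.073, 0, 0],
    [0.3, -0.147, 0.092, 0, 0],
    [0.3, -0.178, 0.111, 0, 0],
    [0.3, -0.209, 0.131, 0, 0],
    [0.3, -0.24, 0.15, 0, 0],
    [0.3, -0.27, 0.169, 0, 0],
    [0.3, -0.295, 0.185, 0, 0],
    [0.3, -0.315, 0.197, 0, 0]
  ]
}}

```text
t: 37.2
position: [0.5579, 0.0334, 0.2603]
ee_rot: [-0.0, 0.824, 0.567, -0.001]
ft_force: [0.3, 0.4, -1.3]
grip_width: 0.0405
grip_force: 15.0
```

>>> {"method": "move_arm", "body": {
  "steps": [
    [0.3, -0.012, 0.008, 0, 0],
    [0.3, -0.019, 0.012, 0, 0],
    [0.3, -0.0215, 0.014, 0, 0],
    [0.3, -0.0215, 0.014, 0, 0],
    [0.3, -0.0215, 0.014, 0, 0]
  ]
}}

```text
t: 37.62
position: [0.5636, 0.0141, 0.2616]
ee_rot: [-0.0, 0.823, 0.569, -0.0]
ft_force: [-0.3, 0.6, -0.6]
grip_width: 0.0404
grip_force: 15.0
```

```bash
python3 -c "
from h import *
go([.5642,.0131,.065],-20.5);print(bot.get_obs()['grip_force'])"
```

```text
t 37.62 pos [0.5636 0.0141 0.2616] w 0.0404 f [-0.3  0.6 -0.6] q7 -0.68 tilt 0.05 -> d(mm) [ -0.7   1.1 196.6] spin -0.2
14.992425441741943
```

>>> {"method": "move_arm", "body": {
  "steps": [
    [0.3, -0.001, 0.001, 0.012, 0],
    [0.3, -0.001, 0.001, 0.032, 0],
    [0.3, -0.001, 0.001, 0.055, 0],
    [0.3, -0.001, 0.001, 0.078, 0],
    [0.3, -0.001, 0.001, 0.101, 0],
    [0.3, -0.001, 0.001, 0.123, 0],
    [0.3, -0.001, 0.001, 0.144, 0],
    [0.3, -0.001, 0.001, 0.162, 0],
    [0.3, -0.001, 0.001, 0.177, 0],
    [0.3, -0.001, 0.001, 0.187, 0],
    [0.3, -0.001, 0.001, 0.192, 0],
    [0.3, -0.001, 0.001, 0.193, 0]
  ]
}}

```text
t: 38.62
position: [0.5639, 0.0123, 0.0679]
ee_rot: [-0.001, 0.823, 0.568, -0.001]
ft_force: [-0.4, -0.8, -1.3]
grip_width: 0.0407
grip_force: 15.0
```

>>> {"method": "move_arm", "body": {
  "steps": [
    [0.3, 0, 0, 0.0005, 0],
    [0.3, 0, 0, 0.001, 0],
    [0.3, 0, 0, 0.001, 0]
  ]
}}

```text
t: 38.87
position: [0.5652, 0.0117, 0.0687]
ee_rot: [0.0, 0.823, 0.568, 0.001]
ft_force: [-0.1, 0.1, -0.7]
grip_width: 0.0403
grip_force: 15.0
```

>>> {"method": "move_arm", "body": {
  "steps": [
    [0.3, 0, 0, 0.0005, 0],
    [0.3, 0, 0, 0.001, 0],
    [0.3, 0, 0, 0.001, 0]
  ]
}}

```text
t: 39.12
position: [0.5647, 0.0115, 0.0672]
ee_rot: [0.0, 0.823, 0.568, 0.0]
ft_force: [0.1, 0.1, -1.7]
grip_width: 0.0405
grip_force: 15.0
```

>>> {"method": "move_arm", "body": {
  "steps": [
    [0.3, 0, 0, 0.0005, 0],
    [0.3, 0, 0, 0.001, 0],
    [0.3, 0, 0, 0.0015, 0],
    [0.3, 0, 0, 0.0015, 0]
  ]
}}

```text
t: 39.45
position: [0.5645, 0.0116, 0.0653]
ee_rot: [-0.0, 0.823, 0.568, -0.0]
ft_force: [-0.5, 0.3, -2.0]
grip_width: 0.0405
grip_force: 15.0
```

>>> {"method": "move_arm", "body": {
  "steps": [
    [0.3, 0, 0, 0.0005, 0],
    [0.3, 0, 0, 0.001, 0],
    [0.3, 0, 0, 0.001, 0]
  ]
}}

```text
t: 39.7
position: [0.5647, 0.0118, 0.0649]
ee_rot: [0.0, 0.823, 0.568, 0.0]
ft_force: [-1.9, 0.7, 4.7]
grip_width: 0.0406
grip_force: 15.0
```

Contact. Releasing, rising, then backing away so the cameras can see.

>>> {"method": "move_arm", "body": {
  "steps": [
    [0.5, 0, 0, 0, 0],
    [0.56, 0, 0, 0, 0],
    [0.56, 0, 0, 0, 0],
    [0.56, 0, 0, 0, 0],
    [0.56, 0, 0, -0.01, 0],
    [0.56, 0, 0, -0.03, 0],
    [0.56, 0, 0, -0.06, 0],
    [0.56, 0, 0, -0.09, 0],
    [0.56, 0, 0, -0.125, 0],
    [0.56, 0, 0, -0.16, 0],
    [0.56, 0, 0, -0.185, 0],
    [0.56, 0, 0, -0.195, 0]
  ]
}}

```text
t: 40.7
position: [0.566, 0.0123, 0.2643]
ee_rot: [0.002, 0.823, 0.568, 0.002]
ft_force: [0.1, -0.5, -0.1]
grip_width: 0.0493
grip_force: 0.0
```

>>> {"method": "move_arm", "body": {
  "steps": [
    [0.6, -0.03, -0.01, 0, 0],
    [0.6, -0.065, -0.02, 0, 0],
    [0.6, -0.1, -0.03, 0, 0],
    [0.6, -0.135, -0.04, 0, 0],
    [0.6, -0.17, -0.05, 0, 0],
    [0.6, -0.205, -0.06, 0, 0],
    [0.6, -0.24, -0.07, 0, 0],
    [0.6, -0.275, -0.08, 0, 0],
    [0.6, -0.31, -0.09, 0, 0],
    [0.6, -0.33, -0.1, 0, 0],
    [0.6, -0.33, -0.1, 0, 0]
  ]
}}

```text
t: 41.62
position: [0.35, -0.265, 0.2589]
ee_rot: [-0.0, 0.825, 0.565, -0.001]
ft_force: [-0.2, -0.7, 0.4]
grip_width: 0.0525
grip_force: 0.0
```

```bash
python3 -c "
from h import *
s=snap('scene');t=snap('top')
print(bot.get_obs()['t'],bot.get_obs()['position'])
a=cv2.resize(s['color'][120:320,110:400,::-1],(560,386),interpolation=cv2.INTER_CUBIC)
b=cv2.resize(t['color'][150:240,180:320,::-1],(300,193),interpolation=cv2.INTER_CUBIC)
im=np.zeros((590,560,3),np.uint8); im[:386]=a; im[390:583,:300]=b
cv2.imwrite('pics/f.png',im)"
```

```text
41.7167 [ 0.35350665 -0.26151195  0.25926983]
```

View pics/f.png

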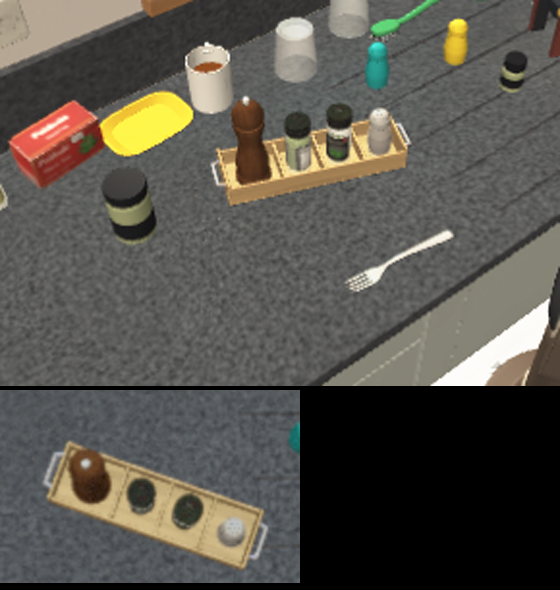

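All four stand upright in their pockets: mill at crop (250,140), jars at (298,140) and (339,130), salt at (379,130). The look-alikes, mug and glass are untouched, so I'll hand in.

```bash
python3 -c "
from cell import bot
print(bot.finish_job())"
```

```text
the job is handed in; nothing more can be done
None
```

The pepper mill, salt shaker and two tall jars were placed upright in their pockets in the order asked, with the look-alikes, mug and glass left alone, and the job was handed in at about 42 s of the 104 s allowed; no verdict came back.

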